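# Lay out the flower-gluing place

### The job

Lay out the gluing place: put the bark-edged wood slice on the middle square of the pink checked mat with the wooden flower centred on top of it, and stand the jar of yellow beads straight behind the slice on the middle square of the mat's back row (the row farthest from the robot). Put the red drip lid midway between the slice and the glue-gun stand, and the white cooling tile midway between the slice and the wicker basket, so that these lie in one line across the mat. Everything stands flat and upright; leave the jar of blue beads where it is.

Things in the scene. Friction and masses are not known exactly. Their poses are not given: they have to be found in the camera images.
- mat: Thin printed sheet (under 1 mm, fixed, flat on the table), cream with pink squares: 5 rows (front to back) by 7 columns, 55 mm from square to square, 305 x 415 mm overall. Origin: middle of the middle square, at table height. x points away from the robot towards the back row, whose squares lie at x = +110 mm; y points to the robot's left along the rows. It lies up to 0.1 rad askew.
- gun_stand: Charging stand with a dark green glue gun with red nozzle on it, fixed. Base 110 mm (front to back) x 70 mm wide; 142 mm high in all; the gun reaches from 102 mm in front of the middle to 84 mm behind it and is 31 mm thick. Stands beside the mat, in line with its middle row, about 240 mm left or right of the mat's middle (which side changes). Origin: middle of the base, at table height.
- basket: Round wicker basket with two small blue flowers in it, fixed; 102 mm across at the rim, 41 mm high. Stands on the other side of the mat from the gun stand, about 240 mm from the mat's middle. Origin: its middle, at table height.
- slice: Loose round wood slice, dark bark edge and pale face with rings; 60 mm across, 15 mm thick, flat on the table, 35 g. Grasp across its edge. Origin: centre of the underside, z up.
- flower: Loose wooden flower, oat-coloured, 8 flat petals around an upright brown bud; about 90 mm over the petals, which rise to at most 17 mm above its underside. Flat round foot 44 mm across. Grasp the bud: 24 mm thick, straight up to 36 mm height, tapering to 20 mm at its top at 42 mm. 40 g. Origin: centre of the underside, z up.
- drip_lid: Loose red jar lid lying open side up as a drip dish; 60 mm across, 14 mm high, wall 3 mm, 25 g. Grasp across the outside or pinch the wall. Origin: centre of the underside, z up.
- cool_tile: Loose thick white glazed tile, 48 x 48 mm, 12 mm thick, flat on the table, 65 g. Origin: centre of the underside, z up, x and y along its edges. Its final heading does not matter.
- yellow_jar: Loose clear screw-top jar full of yellow beads with a yellow cap; 55 mm across, 74 mm high (cap 54 mm across, from 59 mm up), 110 g. Origin: centre of the underside, z up.
- blue_jar: The same jar with blue beads and blue cap; not needed, to be left standing where it is. Origin: centre of the underside, z up.
Mind the look-alikes: they are no part of the job. Several things have the shape of the cool_tile; the one meant has the colours described above. What is shaped like the flower but purple is not meant.

How it is judged:
By the outcome, as a careful person would: the job done as asked, in the order asked, and still so for the second after the job is handed in, with the robot touching nothing.
It also fails if it takes over 125 s, if anything falls off the work surface, if the arm or the gripper's body presses on something with over 40 N, if the wrist force passes 120 N, or if a joint passes its speed limit or range.

### The arm

A 6-joint arm with a two-finger parallel gripper is mounted at the origin on the work surface. World frame = base frame: x ahead of the robot, y to its left, z up, the work surface at z = 0. Lengths are in m, angles in degrees, forces in N, time in s.
With the tool pointing down it reaches from about 0.325 to 0.775 m from the base axis. Payload 9.3 kg.
Tool frame: the origin (TCP) lies between the finger pads; the fingertips stand 19 mm ahead of it and the grasp point (between the pads) is the TCP (arm.tip_extent is the distance from the TCP to the fingertips, in m); z points along the fingers, y is the direction in which the jaws open and shut (so a half turn about z gives the same grasp; the last joint's range is limited). The gripper opens to 85 mm and grips with 20 to 120 N. Pads are 22 mm wide; open, the fingers measure 114 mm over their backs; the gripper's body (76 mm by 85 mm) begins 54 mm behind the grasp point. The pads swing forward as they close: fully open they stand 13 mm farther back than shut.
Start: joints at [-83.285, 14.817, 1.232, 76.415, 0, 81.257], TCP at [0.147, -0.53, 0.25] pointing down, gripper open.
Joint ranges: [-174.27, 174.27], [-52.1, 104.24], [-59.71, 78.15], [-110.17, 111.67], [-87.03, 83.33], [-180, 180]. Speed limits (degrees/s): [127.2, 127.2, 159.86, 180, 180, 180].

### API

Orientations are given as [roll, pitch, yaw] about the fixed x, y, z axes, in that order (R = Rz(yaw) Ry(pitch) Rx(roll)).
In Python, from plant import arm, capture, camera_info gives the robot as it stands.
- The arm moves only by the tool step_arm, never from a script. Its argument "commands" is a list of rows, each a list of 5 numbers: the finger opening in mm, from 0 to 85.4, then the shift along the tool's x, y, z in mm, then the turn about the tool's z in degrees. A call has 1 to 20 rows; each row is the pose to reach, as a shift and turn from the pose commanded when the call began, along the tool's axes at that moment; what a row does not reach only later rows make up. A row lasts 1/10 s, in which the tool goes at most 50 mm and 8.59 degrees, less where a joint would pass 70% of its speed; a pose out of reach is approached as far as the arm can. A call with a gripper value outside its range is refused whole. The fingers move at their own pace and stop on an object; "squeeze" is the grip in N (left out, the last holds). Time passes only in rows, so rows that repeat a pose let the fingers close. It gives the time, the measured TCP pose, the force and the opening at its end, in the units of the state.
- arm.state(): the state, without advancing time (a new reading comes with each control period).
- capture(name): name is "side" or "top" or "wrist"; returns the picture (420x560x3 uint8, blue, green, red); there is no depth.
- camera_info(name): a dict with "fov_y" (degrees; the focal length in pixels is half the picture's height over the tangent of half this angle, whatever the lens; pixels are square), "cx", "cy" (the principal point, pixels), "R" (3x3) and "t" (3): a world point X has camera coordinates R X + t; the wrist camera has in their place "mount" (4x4, takes a point from camera to tool coordinates, whose origin is the TCP and whose axes are the flange's). Camera axes: x right, y down, z forward; pixel columns grow to the right and rows downward; lengths in m; the calibration is good to about 2 mm. A picture is of the moment at which its call begins: read the wrist's pose just before it. camera_info takes no time and is no camera call.
- arm.job_done(): hands the job in, once; it reports no verdict.
The state is a dict: "t": time; "qpos": joint angles; "joint_vel": joint speeds; "effort": joint torques, N m; "tool_pos": TCP position; "tool_rot": TCP orientation; "wrist_force": force on the tool from outside, world axes, zero at the start; "wrist_torque": the same for the moment, N m; "opening": finger opening in m.
Only numpy, scipy, OpenCV 4.12 (cv2) and the standard library are available. Lean on these libraries where they do the work, as an engineer would, in place of code of your own. Each camera call takes 0.05 s, during which the arm holds its last target. There are 200 camera calls.

## Working session

There is one attempt and no reset: what is moved stays moved. The work goes in short steps, Python scripts to look and compute and a tool call to move; the robot and the scene stay as the last step left them, time stands still between calls to the robot, and variables do not carry over. Pictures are saved under pics/ and viewed, about 12 in all and at most 16, crops included, and the job is handed in when it is done.

Besides the shell and the picture viewer there is one more tool, called after "Emit:" by a JSON object that holds its "fn" and its "kwargs", one argument or row to a line. step_arm: Moves the arm, as the interface text tells. Its arguments: {"type":"object","properties":{"commands":{"type":"array"},"squeeze":{"type":"number"}},"required":["commands"]}

```bash
ls; mkdir -p pics; python3 - <<'E'
from plant import arm, capture, camera_info
import cv2,numpy as np
np.set_printoptions(precision=4,suppress=True)
for n in ("top","side","wrist"):
    print(n,camera_info(n)); cv2.imwrite(f"pics/{n}0.png",capture(n))
s=arm.state();print(s)
E
```

```text
pics
top {'fov_y': 51.81662579153424, 'cx': 276.1142659191976, 'cy': 205.79839040460413, 'R': array([[ 0.0133, -0.9999, -0.0105],
       [-0.9974, -0.0126, -0.0708],
       [ 0.0706,  0.0114, -0.9974]]), 't': array([-0.0099,  0.4139,  0.9775])}
side {'fov_y': 56.26210227086494, 'cx': 276.76148881662397, 'cy': 204.92309650140584, 'R': array([[ 0.9661,  0.258 , -0.0124],
       [ 0.1429, -0.5738, -0.8064],
       [-0.2152,  0.7773, -0.5912]]), 't': array([-0.3889, -0.0261,  1.1867])}
wrist {'fov_y': 61.71416453982797, 'cx': 276.7910192497441, 'cy': 215.09356294493654, 'mount': array([[-0.0008, -0.9501, -0.312 ,  0.0806],
       [ 1.    , -0.001 ,  0.0004, -0.0004],
       [-0.0007, -0.312 ,  0.9501, -0.1234],
       [ 0.    ,  0.    ,  0.    ,  1.    ]])}
{'t': 0.15, 'qpos': array([-83.2848,  14.844 ,   1.1999,  76.4161,   0.0003,  81.2593]), 'joint_vel': array([ 0.2419, -0.178 ,  0.1709,  0.0688,  0.0387,  0.0724]), 'effort': array([  0.0018, -55.5969,  34.4663,   0.0114,  -0.0003,  -0.    ]), 'tool_pos': array([ 0.1466, -0.5299,  0.2498]), 'tool_rot': array([-179.9405,   -0.0094,   15.4559]), 'wrist_force': array([ 0.5349, -0.0091,  0.5579]), 'wrist_torque': array([-0.0048,  0.0306,  0.0127]), 'opening': 0.08539490836746494}
```

View pics/top0.png

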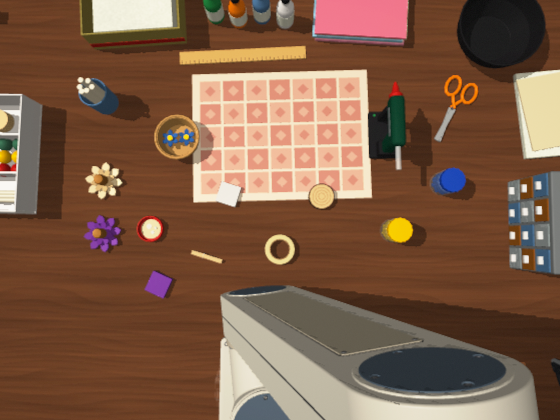

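View pics/side0.png

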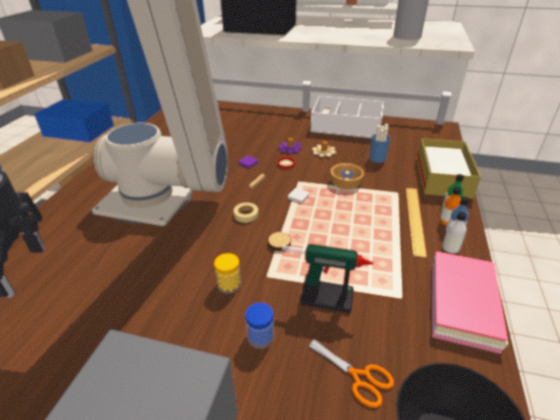

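```bash
cat > h.py <<'E'
import numpy as np,cv2
from plant import arm,capture,camera_info
from scipy.spatial.transform import Rotation as Ro
np.set_printoptions(precision=4,suppress=True)
def K(ci): return 210/np.tan(np.radians(ci["fov_y"]/2)),ci["cx"],ci["cy"]
def extr(name,s=None):
    ci=camera_info(name)
    if name!="wrist": return ci,ci["R"].T,-ci["R"].T@ci["t"]
    T=np.eye(4);T[:3,:3]=Ro.from_euler("xyz",s["tool_rot"],degrees=True).as_matrix();T[:3,3]=s["tool_pos"]
    M=T@ci["mount"];return ci,M[:3,:3],M[:3,3]
def p2w(name,px,z=0,s=None):
    ci,R,c=extr(name,s);f,cx,cy=K(ci)
    px=np.atleast_2d(np.array(px,float))
    d=np.c_[(px[:,0]-cx)/f,(px[:,1]-cy)/f,np.ones(len(px))]@R.T
    return c+d*((z-c[2])/d[:,2])[:,None]
def w2p(name,X,s=None):
    ci,R,c=extr(name,s);f,cx,cy=K(ci)
    d=(np.atleast_2d(X)-c)@R;return np.c_[cx+f*d[:,0]/d[:,2],cy+f*d[:,1]/d[:,2]]
def shot(name,fn):
    s=arm.state();im=capture(name);cv2.imwrite("pics/"+fn,im);np.save("pics/"+fn+".npy",np.r_[s["tool_pos"],s["tool_rot"]]);return im,s
def ld(fn):
    a=np.load("pics/"+fn+".npy");return cv2.imread("pics/"+fn),dict(tool_pos=a[:3],tool_rot=a[3:])
E
python3 - <<'E'
from h import *
im=cv2.imread("pics/top0.png")
hsv=cv2.cvtColor(im,cv2.COLOR_BGR2HSV)
roi=im[60:215,180:385]
print(im[112,255:300:3].tolist())
g=im[...,1].astype(int); r=im[...,2].astype(int)
m=((r-g>55)&(r>170)).astype(np.uint8); m[:65]=0;m[205:]=0;m[:,:195]=0;m[:,370:]=0
n,l,st,ce=cv2.connectedComponentsWithStats(m,connectivity=4)
k=[i for i in range(1,n) if 200<st[i,4]<520 and st[i,2]<27 and st[i,3]<27]
print(len(k)); W=p2w("top",ce[k])[:,:2]
c=p2w("top",[[281,137]])[0,:2]
th=0
for _ in range(8):
    A=np.array([[np.cos(th),-np.sin(th)],[np.sin(th),np.cos(th)]])
    G=np.round((W-c)@A/.055)*.055
    P=W-W.mean(0);Q=G-G.mean(0)
    th=np.arctan2((Q[:,0]*P[:,1]-Q[:,1]*P[:,0]).sum(),(P*Q).sum())
    A=np.array([[np.cos(th),-np.sin(th)],[np.sin(th),np.cos(th)]])
    c=W.mean(0)-A@G.mean(0)
e=np.linalg.norm(W-c-G@A.T,axis=1);print("mat",c,th,e.mean(),e.max(),sorted(set(map(tuple,np.round(G/.055).astype(int)))).__len__())
px=dict(tile=(229,194,.012),slice=(321,196,.015),lid=(151,229,.014),flower=(103,180,.02),yj=(400,230,.074),bj=(453,180,.074),basket=(177,137,.041),gun=(386,134,0))
for k,v in px.items(): print(k,p2w("top",v[:2],v[2])[0])
b=cv2.resize(im[120:260,75:215],None,fx=4,fy=4,interpolation=cv2.INTER_CUBIC);
b2=cv2.resize(im[70:250,290:480],None,fx=4,fy=4,interpolation=cv2.INTER_CUBIC);b2=cv2.resize(b2,None,fx=.75,fy=.75)
cv2.imwrite("pics/c1.png",b);cv2.imwrite("pics/c2.png",b2);print(b.shape,b2.shape)
E
```

```text
[[155, 188, 241], [156, 189, 241], [147, 176, 238], [125, 149, 229], [171, 203, 239], [162, 195, 241], [154, 187, 240], [125, 152, 229], [123, 149, 228], [123, 149, 228], [145, 177, 237], [153, 187, 240], [204, 232, 245], [123, 148, 228], [124, 150, 229]]
17
mat [ 0.5832 -0.0127] 0.040774635101180026 0.0017784663330939852 0.00919810229730592 17
tile [0.4401 0.1046 0.012 ]
slice [ 0.4378 -0.1073  0.015 ]
lid [0.357  0.2818 0.014 ]
flower [0.4681 0.3946 0.02  ]
yj [ 0.3611 -0.2713  0.074 ]
bj [ 0.4703 -0.386   0.074 ]
basket [0.5655 0.2217 0.041 ]
gun [ 0.5874 -0.2604  0.    ]
(560, 560, 3) (540, 570, 3)
```

View pics/c1.png

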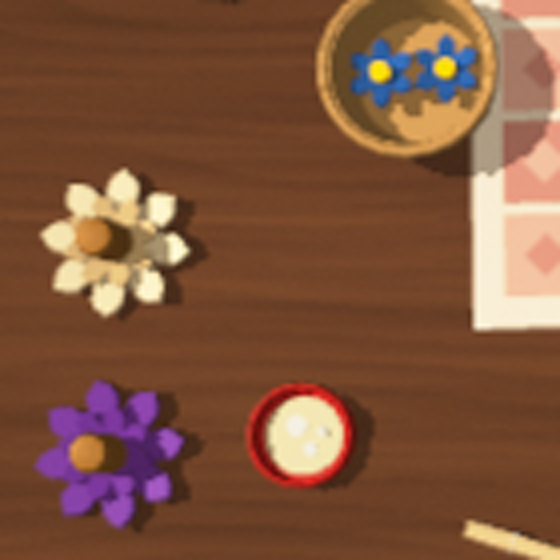

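View pics/c2.png

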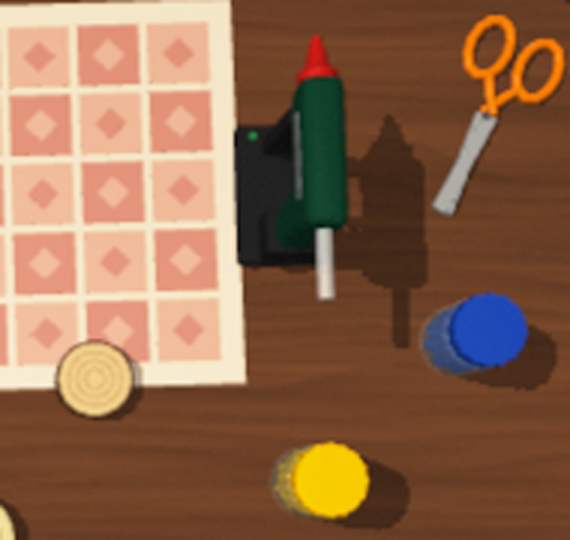

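```bash
cat >> h.py <<'E'
def plan(x,y,z,yaw,s=None):
    "shift in tool axes (mm) and turn (deg) from measured pose to a world pose"
    s=s or arm.state();R=Ro.from_euler("xyz",s["tool_rot"],degrees=True).as_matrix()
    d=R.T@(np.array([x,y,z])-s["tool_pos"])*1000
    t=-(yaw-s["tool_rot"][2]);t=(t+180)%360-180
    print("shift",d.round(1),"turn",round(t,2))
E
python3 - <<'E'
from h import *
plan(.55,.03,.35,92.3)
print(p2w("top",[(369.7,135.3),(290+235/3,70+127/3),(290+242/3,70+265/3)],0))
print(p2w("top",[(176.75,136.5)],.041), p2w("top",[(103.6,180.7)],.012))
E
```

```text
shift [ 538.1 -432.3  -99.7] turn -76.84
[[ 0.5839 -0.2221  0.    ]
 [ 0.6388 -0.219   0.    ]
 [ 0.5292 -0.2243  0.    ]]
[[0.5666 0.2223 0.041 ]] [[0.4675 0.3965 0.012 ]]
```

Emit:
{"fn": "step_arm", "kwargs": {
  "commands": [
    [85,538,-432,-100,-77],
    [85,538,-432,-100,-77],
    [85,538,-432,-100,-77],
    [85,538,-432,-100,-77],
    [85,538,-432,-100,-77],
    [85,538,-432,-100,-77],
    [85,538,-432,-100,-77],
    [85,538,-432,-100,-77],
    [85,538,-432,-100,-77],
    [85,538,-432,-100,-77],
    [85,538,-432,-100,-77],
    [85,538,-432,-100,-77],
    [85,538,-432,-100,-77],
    [85,538,-432,-100,-77],
    [85,538,-432,-100,-77],
    [85,538,-432,-100,-77],
    [85,538,-432,-100,-77],
    [85,538,-432,-100,-77]
  ],
  "squeeze": 40
}}

```text
t: 1.95
tool_pos: [0.5494, 0.0286, 0.3504]
tool_rot: [-180.0, 0.0, 92.4]
wrist_force: [0.3, -1.1, 0.1]
opening: 0.085
```

```bash
python3 - <<'E'
from h import *
im,s=shot("wrist","w1.png");print(s["t"],s["tool_pos"],s["tool_rot"],s["qpos"])
cv2.imwrite("pics/w1v.png",cv2.resize(im,(800,600),interpolation=cv2.INTER_CUBIC))
E
```

```text
1.95 [0.5494 0.0286 0.3504] [-179.9931    0.0064   92.3683] [-5.7561 14.449  15.1351 90.6921 -0.0073 81.8755]
```

View pics/w1v.png

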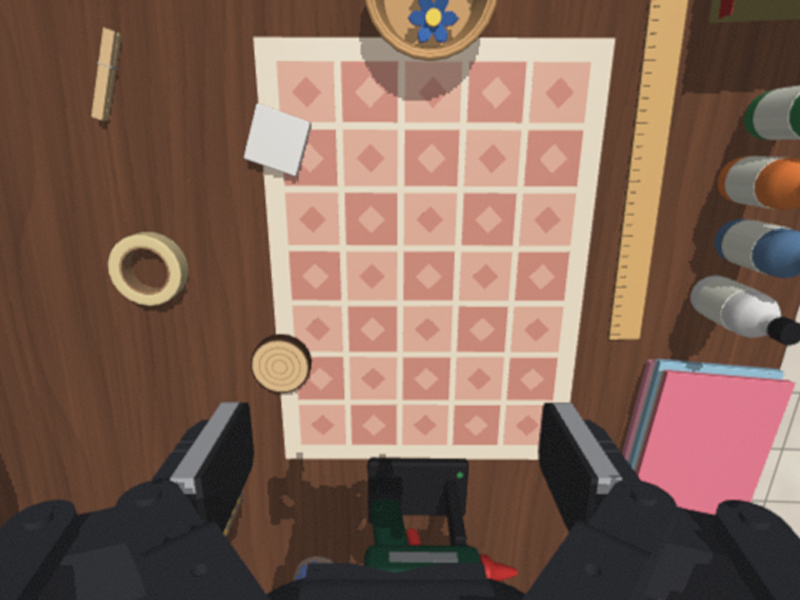

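```bash
python3 - <<'E'
from h import *
im,s=ld("w1.png")
k=.7
P=lambda pts,z=0:p2w("wrist",np.array(pts)*k,z,s)
print("mat mid",P([(430,276)]))
cols=P([(431,158),(430,218),(430,276),(429,329),(427,380),(427,426)]);print(cols)
rows=P([(315,276),(372,276),(430,276),(486,276),(542,276)]);print(rows)
print("slice",P([(280,363)],.015))
t=P([(259,104),(311,125),(295,176),(245,159)],.012);print("tile",t.mean(0),t)
print("stand edge",P([(368,459),(467,459)],0),P([(368,459),(467,459)],.02))
plan(.438,-.107,.12,92.4)
E
```

```text
mat mid [[ 0.5854 -0.0135  0.    ]]
[[ 0.5795  0.0965  0.    ]
 [ 0.5819  0.0426  0.    ]
 [ 0.5854 -0.0135  0.    ]
 [ 0.5878 -0.0686 -0.    ]
 [ 0.5892 -0.1254  0.    ]
 [ 0.5925 -0.1802 -0.    ]]
[[ 0.4735 -0.018   0.    ]
 [ 0.529  -0.0158  0.    ]
 [ 0.5854 -0.0135  0.    ]
 [ 0.6399 -0.0113  0.    ]
 [ 0.6944 -0.0091  0.    ]]
slice [[ 0.4401 -0.1051  0.015 ]]
tile [0.4439 0.1052 0.012 ] [[0.4291 0.1351 0.012 ]
 [0.4732 0.12   0.012 ]
 [0.4585 0.0766 0.012 ]
 [0.4147 0.0894 0.012 ]]
stand edge [[ 0.53   -0.2243  0.    ]
 [ 0.6392 -0.22    0.    ]] [[ 0.5307 -0.2102  0.02  ]
 [ 0.6352 -0.2061  0.02  ]]
shift [-130.9 -116.9  230.5] turn -0.04
```

Emit:
{"fn": "step_arm", "kwargs": {
  "commands": [
    [85,-130,-116,230,0],
    [85,-130,-116,230,0],
    [85,-130,-116,230,0],
    [85,-130,-116,230,0],
    [85,-130,-116,230,0],
    [85,-130,-116,230,0],
    [85,-130,-116,230,0],
    [85,-130,-116,230,0],
    [85,-130,-116,270,0],
    [85,-130,-116,290,0],
    [85,-130,-116,300,0],
    [85,-130,-116,300,0]
  ]
}}

```text
t: 3.2
tool_pos: [0.4402, -0.105, 0.0504]
tool_rot: [-180.0, -0.0, 92.5]
wrist_force: [0.4, 0.6, 0.0]
opening: 0.085
```

```bash
python3 - <<'E'
from h import *
im,s=shot("wrist","w2.png");print(s["t"],s["tool_pos"],s["tool_rot"],arm.tip_extent)
print(w2p("wrist",[[.439,-.106,.015],s["tool_pos"]],s))
cv2.imwrite("pics/w2v.png",im)
E
```

```text
3.2 [ 0.4402 -0.105   0.0504] [-179.9991   -0.0082   92.481 ] 0.019
[[273.8451 270.6195]
 [276.2199 308.9398]]
```

View pics/w2v.png

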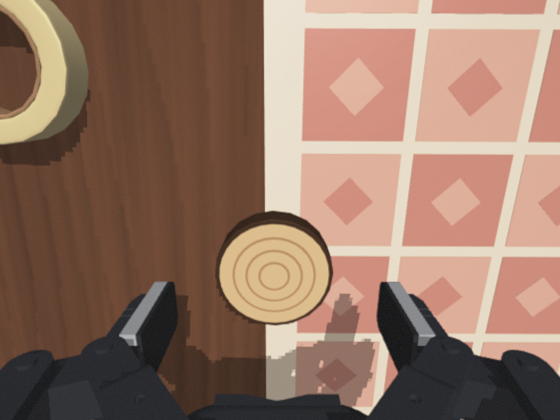

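```bash
python3 - <<'E'
from h import *
im,s=ld("w2.png")
for h in (0,-.006,-.012,-.019,-.025): print(h,w2p("wrist",[s["tool_pos"]+[-.043,.011,h],s["tool_pos"]+[.043,.011,h],s["tool_pos"]+[.043,-.011,h]],s).round(0).tolist())
E
```

```text
0 [[168.0, 281.0], [385.0, 289.0], [378.0, 335.0]]
-0.006 [[173.0, 274.0], [381.0, 281.0], [374.0, 327.0]]
-0.012 [[177.0, 267.0], [377.0, 275.0], [371.0, 318.0]]
-0.019 [[181.0, 260.0], [373.0, 267.0], [367.0, 310.0]]
-0.025 [[184.0, 254.0], [370.0, 261.0], [364.0, 303.0]]
```

Emit:
{"fn": "step_arm", "kwargs": {
  "commands": [
    [85,-3,0,20,0],
    [85,-3,0,34,0],
    [85,-3,0,34,0],
    [50,-3,0,34,0],
    [50,-3,0,34,0],
    [50,-3,0,34,0],
    [50,-3,0,34,0],
    [50,-3,0,34,0],
    [50,-3,0,34,0],
    [50,-3,0,34,0]
  ],
  "squeeze": 30
}}

```text
t: 4.25
tool_pos: [0.4406, -0.1084, 0.0177]
tool_rot: [179.9, 0.1, 92.5]
wrist_force: [-1.4, 1.6, 5.4]
opening: 0.059
```

Emit:
{"fn": "step_arm", "kwargs": {
  "commands": [
    [50,0,0,-20,0],
    [50,0,0,-50,0],
    [50,89,148,-50,0],
    [50,89,148,-50,0],
    [50,89,148,-50,0],
    [50,89,148,-50,0],
    [50,89,148,-50,0],
    [50,89,148,-50,0],
    [50,89,148,-30,0],
    [50,89,148,-30,0]
  ]
}}

```text
t: 5.25
tool_pos: [0.5818, -0.0134, 0.0451]
tool_rot: [-179.8, -0.0, 92.4]
wrist_force: [-0.2, -0.4, -1.0]
opening: 0.0584
```

```bash
python3 - <<'E'
from h import *
im,s=shot("wrist","w3.png");print(s["t"],s["tool_pos"],s["tool_rot"],s["opening"],s["wrist_force"])
cv2.imwrite("pics/w3v.png",im);print(w2p("wrist",[[.5845,-.0132,0]],s))
E
```

```text
5.25 [ 0.5818 -0.0134  0.0451] [-179.8205   -0.029    92.3995] 0.05842698299503265 [-0.2156 -0.4033 -0.9978]
[[281.626  260.2848]]
```

View pics/w3v.png

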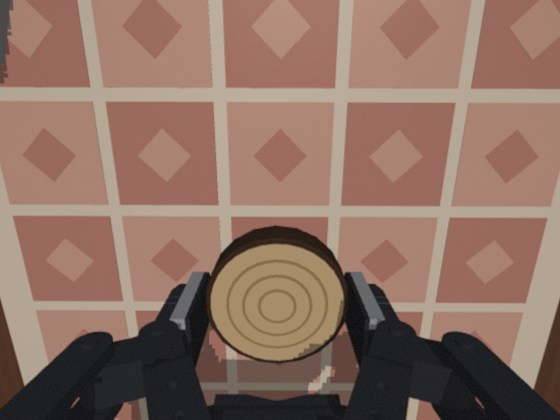

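```bash
python3 - <<'E'
from h import *
im,s=ld("w3.png")
print(p2w("wrist",[(277,306)],.0424,s)-s["tool_pos"])
print(p2w("wrist",[(277,297)],.0351,s)-s["tool_pos"])
E
```

```text
[[ 0.0003 -0.0003 -0.0027]]
[[ 0.0003 -0.0006 -0.01  ]]
```

Emit:
{"fn": "step_arm", "kwargs": {
  "commands": [
    [50,0,3,10,0],
    [50,0,3,20,0],
    [50,0,3,26.5,0],
    [50,0,3,26.5,0],
    [50,0,3,26.5,0],
    [75,0,3,26.5,0],
    [75,0,3,26.5,0],
    [75,0,3,26.5,0],
    [75,0,3,26.5,0],
    [75,0,3,0,0],
    [75,0,3,-50,0],
    [75,0,3,-100,0],
    [75,0,3,-100,0]
  ]
}}

```text
t: 6.6
tool_pos: [0.5896, -0.0132, 0.1533]
tool_rot: [179.4, 0.1, 92.5]
wrist_force: [0.9, -0.6, -0.3]
opening: 0.0748
```

```bash
python3 - <<'E'
from h import *
im,s=shot("wrist","w4.png");print(s["t"],s["tool_pos"],s["tool_rot"],s["opening"],s["wrist_force"])
b=cv2.resize(im[120:340,130:430],None,fx=2.5,fy=2.5,interpolation=cv2.INTER_CUBIC);cv2.imwrite("pics/w4v.png",b)
plan(.4675,.3965,.16,115)
plan(.4675,.3965,.16,92.4)
E
```

```text
6.6 [ 0.5896 -0.0132  0.1533] [179.3959   0.1272  92.4643] 0.07479066289091654 [ 0.8614 -0.58   -0.3155]
shift [ 414.3 -103.2  -11.3] turn -22.53
shift [ 414.3 -103.2  -11.3] turn 0.07
```

View pics/w4v.png

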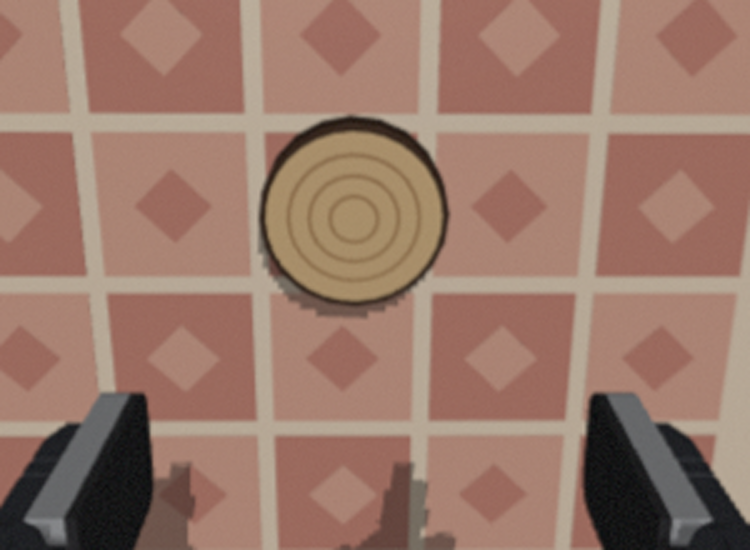

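```bash
python3 - <<'E'
from h import *
im,s=ld("w4.png")
P=lambda a,z:p2w("wrist",np.array(a)/2.5+[130,120],z,s)
g=P([(173,205),(509,205),(340,36),(342,357)],0);print(g,g.mean(0))
print(P([(354,219)],.015),P([(354,216)],.015)); print(s["tool_pos"]); print(arm.state()["tool_pos"])
E
```

```text
[[ 0.5283 -0.0151  0.    ]
 [ 0.6382 -0.0109  0.    ]
 [ 0.5811  0.0412  0.    ]
 [ 0.5853 -0.0679  0.    ]] [ 0.5832 -0.0132  0.    ]
[[ 0.5874 -0.013   0.015 ]] [[ 0.5874 -0.012   0.015 ]]
[ 0.5896 -0.0132  0.1533]
[ 0.5885 -0.013   0.15  ]
```

Emit:
{"fn": "step_arm", "kwargs": {
  "commands": [
    [85,0,-4,50,0],
    [85,0,-4,100,0],
    [85,0,-4,120,0],
    [85,0,-4,127,0],
    [85,0,-4,127,0],
    [50,0,-4,127,0],
    [50,0,-4,127,0],
    [50,0,-4,127,0],
    [50,0,-4,127,0],
    [50,0,-4,127,0],
    [50,0,-4,127,0],
    [85,0,-4,127,0],
    [85,0,-4,127,0],
    [85,0,-4,127,0],
    [85,0,-4,100,0],
    [85,0,-4,50,0],
    [85,0,-4,0,0],
    [85,0,-4,0,0],
    [85,0,-4,0,0],
    [85,0,-4,0,0]
  ]
}}

```text
t: 8.65
tool_pos: [0.5822, -0.0129, 0.1452]
tool_rot: [-179.9, -0.0, 92.5]
wrist_force: [0.0, 0.0, -0.7]
opening: 0.0845
```

```bash
python3 - <<'E'
from h import *
im,s=shot("wrist","w5.png");print(s["t"],s["tool_pos"],s["tool_rot"],s["opening"],s["wrist_force"])
g=im[...,1].astype(int);print(w2p("wrist",[[.5838,-.0132,.015],[.5838,-.0132,0]],s))
# slice face: hsv hue yellowish
hsv=cv2.cvtColor(im,cv2.COLOR_BGR2HSV);m=cv2.inRange(hsv,(14,80,100),(25,255,255))
m=cv2.morphologyEx(m,cv2.MORPH_CLOSE,np.ones((7,7)));n,l,st,ce=cv2.connectedComponentsWithStats(m)
i=1+st[1:,4].argmax();print(st[i],ce[i],p2w("wrist",[ce[i]],.015,s))
plan(.4675,.3965,.16,92.4)
E
```

```text
8.65 [ 0.5822 -0.0129  0.1452] [-179.9035   -0.0196   92.458 ] 0.08454656405431175 [ 0.0094  0.0204 -0.6857]
[[278.6423 212.0116]
 [278.5573 206.2858]]
[ 495    0   65  282 8823] [534.686  161.3605] [[0.7671 0.033  0.015 ]]
shift [413.9 -97.  -14.7] turn 0.06
```

```bash
python3 - <<'E'
from h import *
im,s=ld("w5.png")
hsv=cv2.cvtColor(im,cv2.COLOR_BGR2HSV);m=cv2.inRange(hsv,(12,60,90),(28,255,255))
m[:,:200]=0;m[:,360:]=0
m=cv2.morphologyEx(m,cv2.MORPH_CLOSE,np.ones((7,7)));n,l,st,ce=cv2.connectedComponentsWithStats(m)
for i in range(1,n):
    if st[i,4]>500: print(st[i],ce[i],p2w("wrist",[ce[i]],.015,s))
# mat diamonds near: centroid via grid of squares rough
E
```

```text
[ 239  169   78   77 4219] [279.3264 210.3036] [[ 0.5843 -0.0118  0.015 ]]
```

Emit:
{"fn": "step_arm", "kwargs": {
  "commands": [
    [85,414,-97,-15,0],
    [85,414,-97,-15,0],
    [85,414,-97,-15,0],
    [85,414,-97,-15,0],
    [85,414,-97,-15,0],
    [85,414,-97,-15,0],
    [85,414,-97,-15,0],
    [85,414,-97,-15,0],
    [85,414,-97,-15,0],
    [85,414,-97,-15,0],
    [85,414,-97,-15,0],
    [60,414,-97,-15,0],
    [60,414,-97,-15,0]
  ]
}}

```text
t: 10.0
tool_pos: [0.4686, 0.3953, 0.1609]
tool_rot: [-180.0, 0.0, 92.4]
wrist_force: [-0.6, 0.1, 0.5]
opening: 0.0604
```

```bash
python3 - <<'E'
from h import *
im,s=shot("wrist","w6.png");print(s["t"],s["tool_pos"],s["tool_rot"],s["opening"],s["qpos"])
cv2.imwrite("pics/w6v.png",im);print(w2p("wrist",[[.4675,.3965,.042],[.4675,.3965,0]],s))
E
```

```text
10.0 [0.4686 0.3953 0.1609] [-179.9665    0.0284   92.3638] 0.060395877380641755 [ 32.3148  23.0524   0.28    67.2708  -0.0079 119.951 ]
[[274.9162 214.4485]
 [275.1385 198.8264]]
```

View pics/w6v.png

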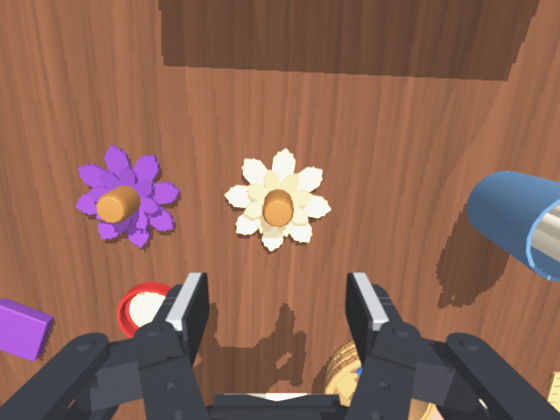

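```bash
python3 - <<'E'
from h import *
im,s=ld("w6.png")
b=p2w("wrist",[(278,208)],.042,s)[0];print(b,p2w("wrist",[(277.5,200)],.012,s)); plan(b[0],b[1],.039,92.4,s)
E
```

```text
[0.4695 0.4015 0.042 ] [[0.4694 0.399  0.012 ]]
shift [  6.2   1.3 121.9] turn -0.04
```

Emit:
{"fn": "step_arm", "kwargs": {
  "commands": [
    [60,5,1,50,0],
    [60,5,1,90,0],
    [60,5,1,112,0],
    [60,5,1,122,0],
    [60,5,1,122,0],
    [10,5,1,122,0],
    [10,5,1,122,0],
    [10,5,1,122,0],
    [10,5,1,122,0],
    [10,5,1,122,0],
    [10,5,1,122,0],
    [10,5,1,122,0],
    [10,5,1,122,0]
  ],
  "squeeze": 30
}}

```text
t: 11.35
tool_pos: [0.4697, 0.4019, 0.041]
tool_rot: [179.8, -0.1, 92.5]
wrist_force: [-0.3, -1.4, 8.0]
opening: 0.023
```

Emit:
{"fn": "step_arm", "kwargs": {
  "commands": [
    [10,0,0,-20,0],
    [10,0,0,-60,0],
    [10,0,0,-100,0],
    [10,-417,97,-100,0],
    [10,-417,97,-100,0],
    [10,-417,97,-100,0],
    [10,-417,97,-100,0],
    [10,-417,97,-100,0],
    [10,-417,97,-100,0],
    [10,-417,97,-100,0],
    [10,-417,97,-100,0],
    [10,-417,97,-100,0],
    [10,-417,97,-100,0],
    [10,-417,97,-100,0],
    [10,-417,97,-100,0],
    [10,-417,97,-100,0]
  ]
}}

```text
t: 12.95
tool_pos: [0.5835, -0.0097, 0.1395]
tool_rot: [180.0, -0.0, 92.6]
wrist_force: [0.3, -0.3, -0.4]
opening: 0.0228
```

```bash
python3 - <<'E'
from h import *
im,s=shot("wrist","w7.png");print(s["t"],s["tool_pos"],s["tool_rot"],s["opening"])
tp=s["tool_pos"]
print(w2p("wrist",[tp+[0,0,.001],tp+[0,0,-.029],[.5843,-.0118,.015]],s))
cv2.imwrite("pics/w7v.png",im)
E
```

```text
12.95 [ 0.5835 -0.0097  0.1395] [179.9891  -0.0038  92.5503] 0.022825938458266328
[[276.2179 310.3463]
 [276.2274 274.9638]
 [277.205  216.4949]]
```

View pics/w7v.png

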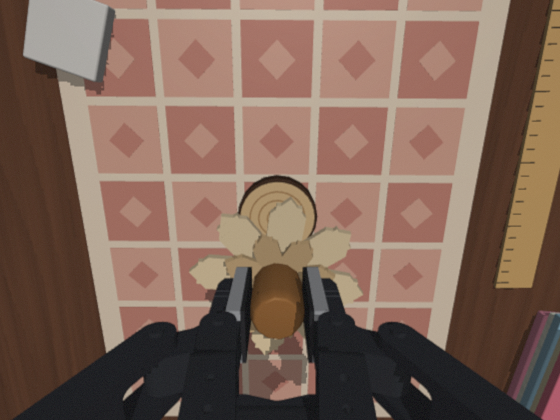

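```bash
python3 - <<'E'
from h import *
from scipy.optimize import least_squares
im,s=ld("w7.png");tp=s["tool_pos"]
for h in (-.024,-.029):
    P=(p2w("wrist",[(291,199),(220,220),(191,272),(351,230),(362,293)],tp[2]+h,s)-tp)[:,:2]
    r=least_squares(lambda q:np.hypot(*(P-q[:2]).T)-q[2],[0,0,.045]);print(h,r.x,r.fun)
print(p2w("wrist",[(277,315)],tp[2]+.001,s)-tp)
E
cd pics; python3 -c "
import cv2;im=cv2.imread('w7.png');cv2.imwrite('w7c.png',cv2.resize(im[180:360,180:380],None,fx=3,fy=3,interpolation=2))"
```

```text
-0.024 [ 0.0011 -0.0006  0.0407] [-0.0001 -0.0006  0.0004  0.0007 -0.0005]
-0.029 [ 0.0013 -0.0034  0.0421] [-0.0001 -0.0006  0.0005  0.0007 -0.0005]
[[ 0.0004 -0.0022  0.001 ]]
```

View pics/w7c.png

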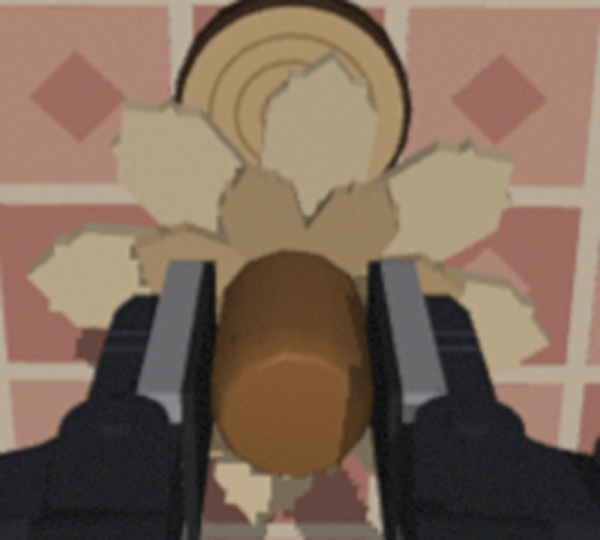

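Emit:
{"fn": "step_arm", "kwargs": {
  "commands": [
    [10,0,0,30,0],
    [10,0,0,50,0],
    [10,0,0,50,0],
    [10,0,0,50,0]
  ]
}}

```text
t: 13.4
tool_pos: [0.5838, -0.0103, 0.0897]
tool_rot: [-180.0, -0.0, 92.5]
wrist_force: [0.4, 0.2, -0.5]
opening: 0.0225
```

Emit:
{"fn": "step_arm", "kwargs": {
  "commands": [
    [10,1,0,15,0],
    [10,1,0,26,0],
    [10,1,0,32,0],
    [10,1,0,33.5,0],
    [10,1,0,33.5,0]
  ]
}}

```text
t: 13.9
tool_pos: [0.5839, -0.0099, 0.0562]
tool_rot: [180.0, 0.0, 92.5]
wrist_force: [1.2, -0.2, -0.5]
opening: 0.0226
```

Emit:
{"fn": "step_arm", "kwargs": {
  "commands": [
    [10,0,0,1,0],
    [10,0,0,2,0],
    [10,0,0,2,0]
  ]
}}

```text
t: 14.2
tool_pos: [0.5841, -0.01, 0.0559]
tool_rot: [179.9, 0.0, 92.5]
wrist_force: [-5.7, 0.8, 16.3]
opening: 0.0228
```

Contact. Release slowly and rise straight.

Emit:
{"fn": "step_arm", "kwargs": {
  "commands": [
    [10,0,0,0.5,0],
    [40,0,0,0.5,0],
    [45,0,0,0,0],
    [45,0,0,0,0],
    [45,0,0,-5,0],
    [45,0,0,-30,0],
    [60,0,0,-70,0],
    [85,0,0,-100,0],
    [85,0,0,-100,0],
    [85,0,0,-100,0]
  ]
}}

```text
t: 15.2
tool_pos: [0.584, -0.01, 0.1544]
tool_rot: [179.9, 0.0, 92.5]
wrist_force: [0.5, -0.6, -0.6]
opening: 0.0849
```

```bash
python3 - <<'E'
from h import *
im,s=shot("wrist","w8.png");print(s["t"],s["tool_pos"],s["tool_rot"],s["opening"],s["wrist_force"])
print(w2p("wrist",[[.5843,-.0122,.057],[.5843,-.0122,.027],[.5843,-.0122,.015]],s))
b=cv2.resize(im[100:360,100:450],None,fx=2.2,fy=2.2,interpolation=2);cv2.imwrite("pics/w8v.png",b)
plan(.361,-.271,.2,182.4)
E
```

```text
15.2 [ 0.584  -0.01    0.1544] [179.9229   0.0168  92.4609] 0.0848602368283906 [ 0.5146 -0.6259 -0.6452]
[[276.4282 229.4891]
 [276.3654 215.4167]
 [276.344  210.6023]]
shift [-251.3 -233.5  -46.5] turn -89.94
```

View pics/w8v.png

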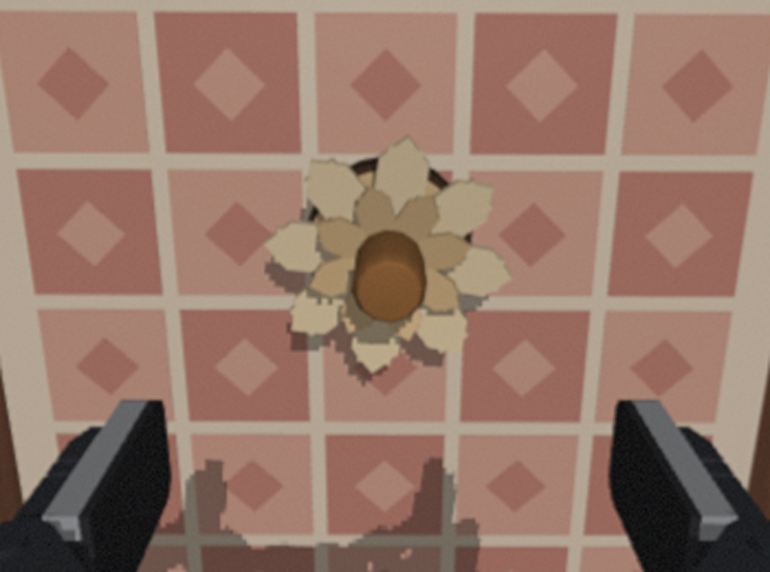

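Emit:
{"fn": "step_arm", "kwargs": {
  "commands": [
    [85,-251,-233,-46,-90],
    [85,-251,-233,-46,-90],
    [85,-251,-233,-46,-90],
    [85,-251,-233,-46,-90],
    [85,-251,-233,-46,-90],
    [85,-251,-233,-46,-90],
    [85,-251,-233,-46,-90],
    [85,-251,-233,-46,-90],
    [85,-251,-233,-46,-90],
    [85,-251,-233,-46,-90],
    [85,-251,-233,-46,-90],
    [85,-251,-233,-46,-90],
    [85,-251,-233,-46,-90],
    [85,-251,-233,-46,-90],
    [85,-251,-233,-46,-90]
  ]
}}

```text
t: 16.75
tool_pos: [0.3617, -0.2705, 0.1996]
tool_rot: [180.0, -0.0, -177.6]
wrist_force: [-0.4, -0.7, 0.2]
opening: 0.0852
```

```bash
cat >> h.py <<'E'
def blob(im,lo,hi,amin=800):
    m=cv2.inRange(cv2.cvtColor(im,cv2.COLOR_BGR2HSV),lo,hi);m=cv2.morphologyEx(m,cv2.MORPH_OPEN,np.ones((3,3)))
    n,l,st,ce=cv2.connectedComponentsWithStats(m)
    return [(st[i].tolist(),ce[i].round(1)) for i in range(1,n) if st[i,4]>amin]
E
python3 - <<'E'
from h import *
im,s=shot("wrist","w9.png");print(s["t"],s["tool_pos"],s["tool_rot"],s["opening"],s["qpos"])
print(w2p("wrist",[[.361,-.2715,.074],[.361,-.2715,.0]],s))
for b in blob(im,(24,150,120),(32,255,255)): print(b,p2w("wrist",[b[1]],.074,s))
for n,l,h in [("yellow",(24,200,180),(30,255,255))]:
    print(blob(im,l,h))
c,st=int(275),0
E
```

```text
16.75 [ 0.3617 -0.2705  0.1996] [ 179.9795   -0.015  -177.6497] 0.08523728946658125 [-47.462    6.5603 -16.8528  66.6122   0.0018 -49.8122]
[[275.1352 211.4223]
 [275.4883 187.5786]]
([241, 180, 68, 66, 3466], array([274.4, 213. ])) [[ 0.3623 -0.272   0.074 ]]
[]
```

Emit:
{"fn": "step_arm", "kwargs": {
  "commands": [
    [85,0,-1.5,50,0],
    [85,0,-1.5,95,0],
    [85,0,-1.5,130,0],
    [85,0,-1.5,150,0],
    [85,0,-1.5,155,0],
    [85,0,-1.5,155,0],
    [40,0,-1.5,155,0],
    [40,0,-1.5,155,0],
    [40,0,-1.5,155,0],
    [40,0,-1.5,155,0],
    [40,0,-1.5,155,0],
    [40,0,-1.5,155,0],
    [40,0,-1.5,155,0],
    [40,0,-1.5,155,0]
  ],
  "squeeze": 40
}}

```text
t: 18.2
tool_pos: [0.3623, -0.2727, 0.0462]
tool_rot: [-179.9, 0.1, -177.5]
wrist_force: [-0.4, 1.3, 7.4]
opening: 0.0536
```

Emit:
{"fn": "step_arm", "kwargs": {
  "commands": [
    [40,0,0,-20,0],
    [40,0,0,-60,0],
    [40,0,0,-105,0],
    [40,0,0,-130,0],
    [40,-343,250,-130,0],
    [40,-343,250,-130,0],
    [40,-343,250,-130,0],
    [40,-343,250,-130,0],
    [40,-343,250,-130,0],
    [40,-343,250,-130,0],
    [40,-343,250,-130,0],
    [40,-343,250,-130,0],
    [40,-343,250,-130,0],
    [40,-343,250,-130,0],
    [40,-343,250,-130,0],
    [40,-343,250,-130,0],
    [40,-343,250,-130,0]
  ]
}}

```text
t: 19.9
tool_pos: [0.6931, -0.0086, 0.1755]
tool_rot: [-180.0, 0.0, -177.6]
wrist_force: [-0.6, -0.1, -1.1]
opening: 0.054
```

```bash
python3 - <<'E'
from h import *
im,s=shot("wrist","w10.png");print(s["t"],s["tool_pos"],s["tool_rot"],s["opening"],s["wrist_force"])
tp=s["tool_pos"]
print(w2p("wrist",[tp+[0,0,.028]],s))
for b in blob(im,(22,120,80),(34,255,255)): print(b,p2w("wrist",[b[1]],tp[2]+.028,s)-tp)
plan(.694,-.0083,.048,-177.6)
E
```

```text
19.9 [ 0.6931 -0.0086  0.1755] [-179.9896    0.0312 -177.608 ] 0.05395936179647312 [-0.6046 -0.0711 -1.0895]
[[275.8046 355.3433]]
([232, 221, 60, 50, 1227], array([261.1, 242.3])) [[-0.0401 -0.0059  0.028 ]]
shift [ -0.7   0.3 127.5] turn -0.02
```

Emit:
{"fn": "step_arm", "kwargs": {
  "commands": [
    [40,-1,0,40,0],
    [40,-1,0,80,0],
    [40,-1,0,110,0],
    [40,-1,0,122,0],
    [40,-1,0,128,0],
    [40,-1,0,129,0],
    [40,-1,0,129,0]
  ]
}}

```text
t: 20.65
tool_pos: [0.6955, -0.0079, 0.0474]
tool_rot: [-180.0, 0.1, -177.6]
wrist_force: [-0.4, -0.1, -0.8]
opening: 0.0535
```

Emit:
{"fn": "step_arm", "kwargs": {
  "commands": [
    [40,1,0,1,0],
    [40,1,0,2,0],
    [40,1,0,2.5,0],
    [40,1,0,2.5,0]
  ]
}}

```text
t: 21.05
tool_pos: [0.6947, -0.0078, 0.0462]
tool_rot: [-179.9, 0.2, -177.5]
wrist_force: [-3.8, -0.2, 13.8]
opening: 0.0538
```

Emit:
{"fn": "step_arm", "kwargs": {
  "commands": [
    [85,1,0,1.5,0],
    [85,1,0,1,0],
    [85,1,0,1,0],
    [85,1,0,0,0],
    [85,1,0,-40,0],
    [85,1,0,-90,0],
    [85,1,0,-140,0],
    [85,1,0,-140,0],
    [85,1,0,-140,0]
  ]
}}

```text
t: 21.95
tool_pos: [0.6933, -0.0078, 0.1849]
tool_rot: [-180.0, 0.2, -177.5]
wrist_force: [-0.7, 0.3, -1.9]
opening: 0.0849
```

```bash
python3 - <<'E'
from h import *
im,s=shot("wrist","w11.png");print(s["t"],s["tool_pos"],s["tool_rot"],s["opening"],s["wrist_force"])
for b in blob(im,(22,120,80),(34,255,255)): print(b,p2w("wrist",[b[1]],.074,s))
plan(.357,.282,.15,92.4)
E
```

```text
21.95 [ 0.6933 -0.0078  0.1849] [-179.9708    0.1681 -177.5399] 0.08490873046033867 [-0.7197  0.253  -1.9004]
shift [322.9 303.9  33.1] turn 90.06
```

Emit:
{"fn": "step_arm", "kwargs": {
  "commands": [
    [85,323,304,0,90],
    [85,323,304,0,90],
    [85,323,304,0,90],
    [85,323,304,0,90],
    [85,323,304,33,90],
    [85,323,304,33,90],
    [85,323,304,33,90],
    [85,323,304,33,90],
    [85,323,304,33,90],
    [85,323,304,33,90],
    [85,323,304,33,90],
    [85,323,304,33,90],
    [85,323,304,33,90],
    [85,323,304,33,90],
    [85,323,304,33,90],
    [85,323,304,33,90]
  ]
}}

```text
t: 23.6
tool_pos: [0.3572, 0.2819, 0.1502]
tool_rot: [-180.0, 0.0, 92.5]
wrist_force: [1.3, -0.4, -0.4]
opening: 0.085
```

```bash
python3 - <<'E'
from h import *
im,s=shot("wrist","w12.png");print(s["t"],s["tool_pos"],s["tool_rot"],s["opening"],s["wrist_force"])
for b in blob(im,(0,150,80),(6,255,255),200)+blob(im,(172,150,80),(180,255,255),200): print(b)
m=cv2.inRange(cv2.cvtColor(im,cv2.COLOR_BGR2HSV),(0,170,80),(4,255,255))|cv2.inRange(cv2.cvtColor(im,cv2.COLOR_BGR2HSV),(172,150,80),(180,255,255))
c,_=cv2.findContours(m,cv2.RETR_EXTERNAL,cv2.CHAIN_APPROX_NONE);c=max(c,key=cv2.contourArea);e=cv2.fitEllipse(c);print(e,p2w("wrist",[e[0]],.011,s))
t=capture("top");cv2.imwrite("pics/top1.png",t)
for b in blob(t,(24,150,120),(32,255,255),100): print("top yellow",b,p2w("top",[b[1]],.074))
v=np.hstack([cv2.resize(t[50:260,80:440],(600,350)) ]);w=cv2.resize(im,(467,350));
cv2.imwrite("pics/v12.png",np.vstack([cv2.resize(t[60:260,90:480],(780,400),interpolation=2),np.hstack([cv2.resize(im[150:420],(400,193)),np.zeros((193,380,3),np.uint8)])]))
E
```

```text
23.6 [0.3572 0.2819 0.1502] [-179.9857    0.0061   92.4712] 0.08499465696402386 [ 1.251  -0.3803 -0.3599]
([241, 164, 78, 78, 2197], array([279.2, 205.2]))
((279.08648681640625, 203.20191955566406), (75.65213012695312, 75.79092407226562), 58.347511291503906) [[0.3592 0.2858 0.011 ]]
top yellow ([268, 66, 22, 22, 394], array([278.3,  76.8])) [[ 0.6948 -0.0063  0.074 ]]
```

View pics/v12.png

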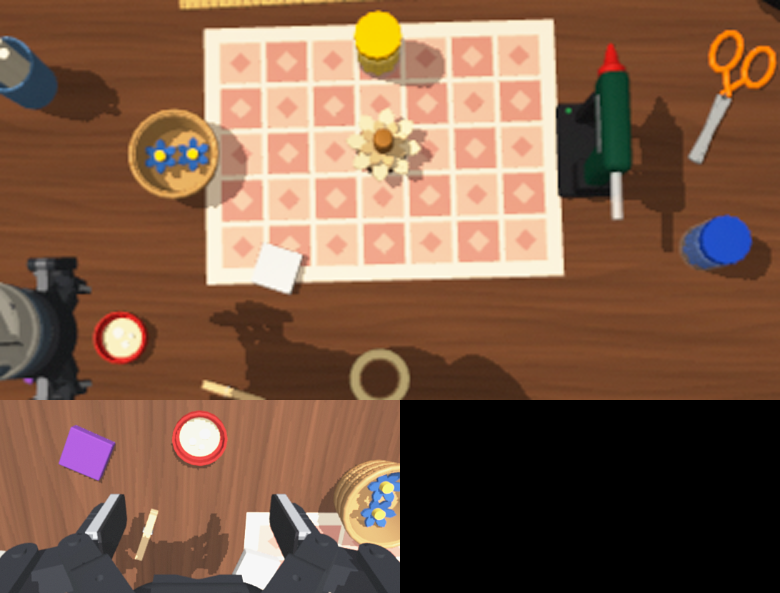

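Emit:
{"fn": "step_arm", "kwargs": {
  "commands": [
    [85,2,1.5,50,0],
    [85,2,1.5,90,0],
    [85,2,1.5,118,0],
    [85,2,1.5,130,0],
    [85,2,1.5,132,0],
    [85,2,1.5,132,0],
    [45,2,1.5,132,0],
    [45,2,1.5,132,0],
    [45,2,1.5,132,0],
    [45,2,1.5,132,0],
    [45,2,1.5,132,0],
    [45,2,1.5,132,0],
    [45,2,1.5,132,0]
  ],
  "squeeze": 30
}}

```text
t: 25.0
tool_pos: [0.359, 0.2845, 0.0195]
tool_rot: [179.9, -0.1, 92.5]
wrist_force: [-0.8, -0.7, 6.4]
opening: 0.0574
```

Emit:
{"fn": "step_arm", "kwargs": {
  "commands": [
    [45,0,0,-20,0],
    [45,0,0,-60,0],
    [45,0,0,-100,0],
    [45,-428,207,-100,0],
    [45,-428,207,-100,0],
    [45,-428,207,-100,0],
    [45,-428,207,-100,0],
    [45,-428,207,-100,0],
    [45,-428,207,-100,0],
    [45,-428,207,-100,0],
    [45,-428,207,-100,0],
    [45,-428,207,-100,0],
    [45,-428,207,-100,0],
    [45,-428,207,-100,0],
    [45,-428,207,-100,0],
    [45,-428,207,-100,0],
    [45,-428,207,-60,0],
    [45,-428,207,-60,0],
    [45,-428,207,-60,0]
  ]
}}

```text
t: 26.9
tool_pos: [0.5829, -0.1334, 0.0787]
tool_rot: [-179.9, -0.0, 92.5]
wrist_force: [0.6, -0.1, 0.4]
opening: 0.0573
```

```bash
python3 - <<'E'
from h import *
im,s=shot("wrist","w13.png");print(s["t"],s["tool_pos"],s["tool_rot"],s["opening"],s["wrist_force"])
tp=s["tool_pos"]
hs=cv2.cvtColor(im,cv2.COLOR_BGR2HSV)
m=cv2.inRange(hs,(0,170,50),(4,255,255))|cv2.inRange(hs,(172,150,50),(180,255,255))
c,_=cv2.findContours(m,cv2.RETR_EXTERNAL,cv2.CHAIN_APPROX_NONE);c=max(c,key=cv2.contourArea);e=cv2.fitEllipse(c);print(cv2.boundingRect(c),e,p2w("wrist",[e[0]],tp[2]-.009,s)-tp)
# interior white
print(w2p("wrist",[tp+[0,0,-.0055]],s))
plan(.585,-.1345,.0215,92.4)
cv2.imwrite("pics/w13v.png",im)
E
```

```text
26.9 [ 0.5829 -0.1334  0.0787] [-179.919    -0.0375   92.528 ] 0.057328959633168385 [ 0.586  -0.1373  0.4424]
(207, 225, 140, 135) ((276.7172546386719, 291.94195556640625), (132.79893493652344, 137.89950561523438), 86.73564910888672) [[ 0.0001  0.0025 -0.009 ]]
[[276.242  301.5294]]
shift [-0.7  1.3 58. ] turn 0.12
```

View pics/w13v.png

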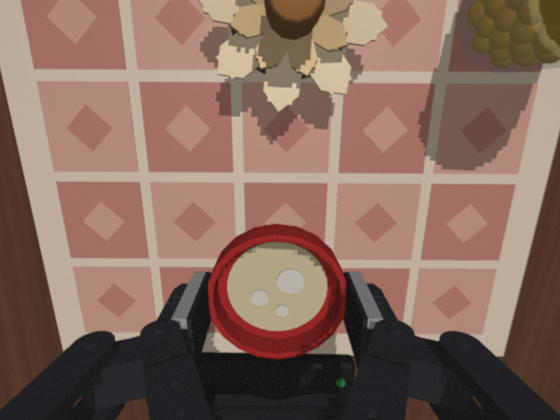

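Emit:
{"fn": "step_arm", "kwargs": {
  "commands": [
    [45,-2,1.5,30,0],
    [45,-2,1.5,50,0],
    [45,-2,1.5,58,0],
    [45,-2,1.5,60,0],
    [45,-2,1.5,60,0],
    [85,-2,1.5,60,0],
    [85,-2,1.5,59,0],
    [85,-2,1.5,59,0],
    [85,-2,1.5,58,0],
    [85,-2,1.5,30,0],
    [85,-2,1.5,-20,0],
    [85,-2,1.5,-70,0],
    [85,-2,1.5,-70,0]
  ]
}}

```text
t: 28.25
tool_pos: [0.5878, -0.1375, 0.1555]
tool_rot: [179.4, 0.2, 92.5]
wrist_force: [0.0, 0.0, -0.7]
opening: 0.0849
```

```bash
python3 - <<'E'
from h import *
im,s=shot("wrist","w14.png");print(s["t"],s["tool_pos"],s["tool_rot"],s["opening"],s["wrist_force"])
hs=cv2.cvtColor(im,cv2.COLOR_BGR2HSV)
m=cv2.inRange(hs,(0,170,50),(4,255,255))|cv2.inRange(hs,(172,150,50),(180,255,255))
c,_=cv2.findContours(m,cv2.RETR_EXTERNAL,cv2.CHAIN_APPROX_NONE);c=max(c,key=cv2.contourArea);e=cv2.fitEllipse(c);print(cv2.boundingRect(c),e,p2w("wrist",[e[0]],.012,s))
im,q=ld("w1.png")
# tile heading from earlier corners: edges
t=p2w("wrist",np.array([(259,104),(311,125),(295,176),(245,159)])*.7,.012,q)[:,:2]
d=t[1]-t[0]+t[2]-t[3];f=t[1]-t[2]+t[0]-t[3];print(np.degrees(np.arctan2(*d[::-1])),np.degrees(np.arctan2(*f[::-1])))
E
```

```text
28.25 [ 0.5878 -0.1375  0.1555] [179.4298   0.2465  92.4592] 0.08492818489936334 [ 0.0488  0.0154 -0.6636]
(236, 165, 74, 74) ((272.2979431152344, 201.9781494140625), (72.123291015625, 72.83102416992188), 25.84160614013672) [[ 0.586  -0.1345  0.012 ]]
-17.590052561562192 71.90074277617985
```

```bash
python3 - <<'E'
from h import *
plan(.4425,.105,.13,72.2)
E
```

```text
shift [ 248.1 -133.8   20.6] turn 20.26
```

Emit:
{"fn": "step_arm", "kwargs": {
  "commands": [
    [85,248,-134,0,20],
    [85,248,-134,0,20],
    [85,248,-134,0,20],
    [85,248,-134,0,20],
    [85,248,-134,20,20],
    [85,248,-134,20,20],
    [85,248,-134,20,20],
    [85,248,-134,20,20],
    [85,248,-134,20,20],
    [85,248,-134,20,20]
  ]
}}

```text
t: 29.3
tool_pos: [0.4413, 0.1047, 0.1282]
tool_rot: [180.0, 0.0, 72.4]
wrist_force: [0.6, -0.2, 0.4]
opening: 0.0851
```

```bash
python3 - <<'E'
from h import *
im,s=shot("wrist","w15.png");print(s["t"],s["tool_pos"],s["tool_rot"],s["opening"],s["wrist_force"])
hs=cv2.cvtColor(im,cv2.COLOR_BGR2HSV)
print(im[[int(v) for v in w2p("wrist",[[.4425,.105,.012]],s)[0][::-1]][0],[int(v) for v in w2p("wrist",[[.4425,.105,.012]],s)[0]][0]])
p=w2p("wrist",[[.4425,.105,.012]],s)[0]
m=cv2.inRange(hs,(0,0,90),(180,35,255))
n,l,st,ce=cv2.connectedComponentsWithStats(m);i=l[int(p[1]),int(p[0])];print(p,st[i],ce[i])
c,_=cv2.findContours((l==i).astype(np.uint8),cv2.RETR_EXTERNAL,cv2.CHAIN_APPROX_NONE);r=cv2.minAreaRect(max(c,key=cv2.contourArea));print(r)
w=p2w("wrist",cv2.boxPoints(r),.012,s);print(w,w.mean(0))
d=w[1]-w[0];print(np.degrees(np.arctan2(d[1],d[0])))
plan(*w.mean(0)[:2],.0185,72.2)
for b in blob(cv2.imread("pics/top1.png"),(0,0,0),(1,1,1)): pass
E
```

```text
29.3 [0.4413 0.1047 0.1282] [179.9944   0.0055  72.3768] 0.08510492834164954 [ 0.5828 -0.201   0.4051]
[220 224 226]
[277.9188 216.7514] [  216    56   344   298 19718] [343.9556 192.7554]
((395.15533447265625, 202.931640625), (287.6723937988281, 343.607666015625), 85.68397521972656)
[[ 0.4325  0.2093  0.012 ]
 [ 0.6403  0.1587  0.012 ]
 [ 0.643  -0.0634  0.012 ]
 [ 0.3706 -0.003   0.012 ]] [0.5216 0.0754 0.012 ]
-13.670377614768189
shift [ -3.6  85.5 109.7] turn 0.17
```

Cream of the mat merged with the tile; tighten the saturation.

```bash
python3 - <<'E'
from h import *
im,s=ld("w15.png")
m=cv2.inRange(cv2.cvtColor(im,cv2.COLOR_BGR2HSV),(0,0,120),(180,16,255))
p=(277,216);n,l,st,ce=cv2.connectedComponentsWithStats(m);i=l[p[1],p[0]];print(st[i],ce[i])
c,_=cv2.findContours((l==i).astype(np.uint8),cv2.RETR_EXTERNAL,cv2.CHAIN_APPROX_NONE);r=cv2.minAreaRect(max(c,key=cv2.contourArea));print(r)
w=p2w("wrist",cv2.boxPoints(r),.012,s);print(w,w.mean(0))
d=w[1]-w[0];print(np.degrees(np.arctan2(d[1],d[0])))
plan(*w.mean(0)[:2],.0195,72.4)
E
```

```text
[ 243  180   67   66 4262] [276.3705 212.0948]
((276.0, 212.5), (65.0, 66.0), 90.0)
[[0.4275 0.138  0.012 ]
 [0.4712 0.1241 0.012 ]
 [0.4577 0.0771 0.012 ]
 [0.4113 0.0919 0.012 ]] [0.4419 0.1078 0.012 ]
-17.68728981916788
shift [  3.1  -0.3 108.7] turn -0.03
```

Emit:
{"fn": "step_arm", "kwargs": {
  "commands": [
    [85,2.5,0,50,0],
    [85,2.5,0,85,0],
    [85,2.5,0,103,0],
    [85,2.5,0,109,0],
    [85,2.5,0,109,0],
    [30,2.5,0,109,0],
    [30,2.5,0,109,0],
    [30,2.5,0,109,0],
    [30,2.5,0,109,0],
    [30,2.5,0,109,0],
    [30,2.5,0,109,0],
    [30,2.5,0,109,0],
    [30,2.5,0,109,0]
  ],
  "squeeze": 45
}}

```text
t: 30.65
tool_pos: [0.4421, 0.1079, 0.0205]
tool_rot: [179.9, -0.0, 72.5]
wrist_force: [-0.3, -2.1, 8.3]
opening: 0.0467
```

```bash
python3 - <<'E'
from h import *
s=arm.state();print(s["tool_pos"])
# basket rim in w1 (partial) : fit circle at rim height from hand-read points; top picture fit
for fn in("top0","top1"):
    t=cv2.imread(f"pics/{fn}.png");g=cv2.resize(t[100:180,135:220],None,fx=4,fy=4,interpolation=2)
    m=cv2.inRange(cv2.cvtColor(g,cv2.COLOR_BGR2HSV),(10,90,110),(22,255,255))
    c,_=cv2.findContours(m,cv2.RETR_EXTERNAL,cv2.CHAIN_APPROX_NONE);c=max(c,key=cv2.contourArea);h=cv2.convexHull(c)
    e=cv2.fitEllipse(h);ctr=np.array(e[0])/4+[135,100];print(cv2.boundingRect(c),e,ctr,p2w("top",[ctr],.041))
E
```

```text
[0.4421 0.1079 0.0205]
(0, 0, 259, 241) ((128.11553955078125, 127.5808334350586), (252.91693115234375, 321.2880859375), 50.60955810546875) [167.0289 131.8952] [[0.5769 0.2447 0.041 ]]
(0, 0, 259, 320) ((121.78132629394531, 182.95901489257812), (270.7999267578125, 525.5441284179688), 3.5239217281341553) [165.4453 145.7398] [[0.5451 0.2473 0.041 ]]
```

```bash
python3 - <<'E'
from h import *
im,s=ld("w1.png")
print(p2w("wrist",np.array([(431,58),(366,3),(497,3)])*.7,.041,s))
print(w2p("top",[[.442,.107,.012],[.5666,.2223,.041]]))
plan(.5755,.1052,.12,92.4)
E
```

```text
[[0.5718 0.1725 0.041 ]
 [0.5203 0.2081 0.041 ]
 [0.6193 0.2121 0.041 ]]
[[227.9641 193.1584]
 [176.7374 136.4973]]
shift [ 37.6 128.3 -99.2] turn -19.93
```

Emit:
{"fn": "step_arm", "kwargs": {
  "commands": [
    [30,0,0,-20,0],
    [30,0,0,-50,0],
    [30,38,129,-50,-20],
    [30,38,129,-50,-20],
    [30,38,129,-50,-20],
    [30,38,129,-50,-20],
    [30,38,129,-50,-20],
    [30,38,129,-50,-20],
    [30,38,129,-50,-20],
    [30,38,129,-20,-20],
    [30,38,129,-20,-20],
    [30,38,129,-20,-20]
  ]
}}

```text
t: 31.85
tool_pos: [0.5751, 0.1054, 0.0396]
tool_rot: [-179.9, -0.0, 92.5]
wrist_force: [0.3, -0.5, -0.4]
opening: 0.0464
```

```bash
python3 - <<'E'
from h import *
im,s=shot("wrist","w16.png");print(s["t"],s["tool_pos"],s["tool_rot"],s["opening"],s["wrist_force"])
tp=s["tool_pos"];z=tp[2]-.0085
p=w2p("wrist",[[tp[0],tp[1],z]],s)[0].astype(int)
m=cv2.inRange(cv2.cvtColor(im,cv2.COLOR_BGR2HSV),(0,0,120),(180,16,255))
n,l,st,ce=cv2.connectedComponentsWithStats(m);i=l[p[1],p[0]];print(p,st[i],p2w("wrist",[ce[i]],z,s)-tp)
plan(.5762,.1056,.0215,92.4)
E
```

```text
31.85 [0.5751 0.1054 0.0396] [-179.9284   -0.0011   92.4616] 0.046425891568830084 [ 0.2503 -0.487  -0.4061]
[276 297] [  220   240   114   106 10777] [[-0.001   0.0037 -0.0085]]
shift [ 0.2  0.5 18.7] turn 0.06
```

```bash
python3 - <<'E'
from h import *
im,s=ld("w16.png");tp=s["tool_pos"];z=tp[2]-.0085
for dy in (0,.002,.004):
    q=w2p("wrist",[[tp[0]+a*.024-.001,tp[1]+b*.024+dy,z] for a in(-1,1) for b in(-1,1)],s);print(dy,q.min(0).round(1),q.max(0).round(1))
E
```

```text
0 [217.2 243.7] [335.  346.2]
0.002 [217.2 239.1] [335.5 342.5]
0.004 [217.1 234.5] [336.  338.7]
```

Emit:
{"fn": "step_arm", "kwargs": {
  "commands": [
    [30,-1,0.5,10,0],
    [30,-1,0.5,16,0],
    [30,-1,0.5,19,0],
    [30,-1,0.5,20,0],
    [30,-1,0.5,20,0],
    [70,-1,0.5,20,0],
    [75,-1,0.5,19,0],
    [80,-1,0.5,19,0],
    [80,-1,0.5,18,0],
    [80,-1,0.5,-20,0],
    [80,-1,0.5,-70,0],
    [80,-1,0.5,-120,0],
    [80,-1,0.5,-170,0],
    [80,-101,-100,-250,0],
    [80,-101,-200,-250,0],
    [80,-101,-200,-250,0],
    [80,-101,-200,-250,0],
    [80,-101,-200,-250,0],
    [80,-101,-200,-250,0],
    [80,-101,-200,-250,0]
  ]
}}

```text
t: 33.9
tool_pos: [0.3802, -0.0045, 0.2899]
tool_rot: [179.9, 0.0, 92.4]
wrist_force: [0.4, -0.3, 1.1]
opening: 0.0799
```

```bash
python3 - <<'E'
from h import *
im,s=shot("wrist","w17.png");print(s["t"],s["tool_pos"],s["tool_rot"],s["wrist_force"])
t=capture("top");sd=capture("side");cv2.imwrite("pics/top2.png",t);cv2.imwrite("pics/side2.png",sd)
cv2.imwrite("pics/v17.png",np.hstack([cv2.resize(im,(400,300)),cv2.resize(sd[110:340,200:480],(400,300),interpolation=2)]))
a=cv2.resize(t[60:260,90:480],(780,400),interpolation=2)[:300]
cv2.imwrite("pics/v17.png",np.vstack([cv2.resize(a,(800,300)),cv2.imread("pics/v17.png")]))
for n,X in dict(slice=[.5843,-.012,0],jar=[.6945,-.0075,.074],lid=[.586,-.1345,.014],tile=[.5762,.1056,.012],basket=[.568,.223,.041]).items(): print(n,w2p("top",X)[0],w2p("wrist",X,s)[0])
E
```

```text
33.9 [ 0.3802 -0.0045  0.2899] [179.8754   0.0298  92.3753] [ 0.4429 -0.3055  1.0671]
slice [280.2993 134.1705] [444.849  183.3825]
jar [278.8608  76.9258] [587.9932 200.0723]
lid [333.0835 132.5877] [432.8981 279.7195]
tile [229.7855 135.843 ] [463.4653  77.9717]
basket [176.4475 135.8845] [498.4552 -66.5969]
```

View pics/v17.png

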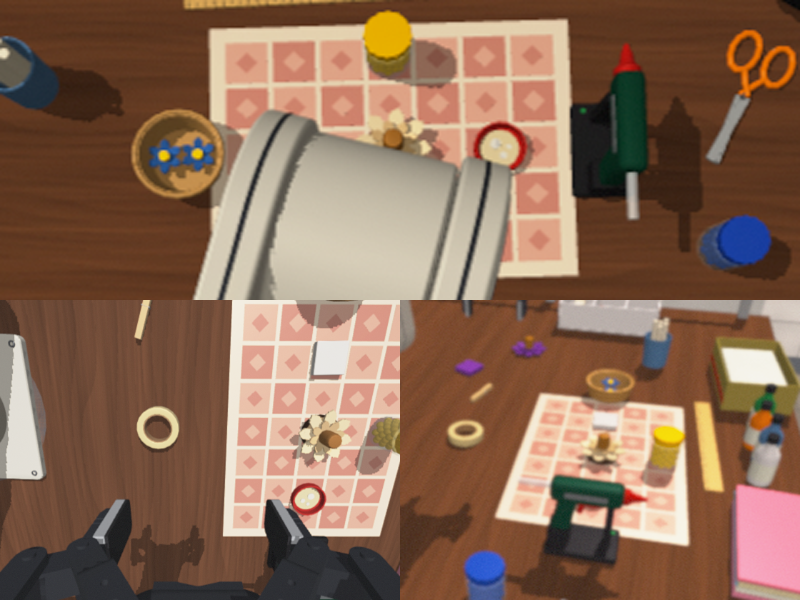

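```bash
python3 - <<'E'
from h import *
im,s=ld("w17.png")
m=cv2.inRange(cv2.cvtColor(im,cv2.COLOR_BGR2HSV),(0,0,120),(180,16,255))
n,l,st,ce=cv2.connectedComponentsWithStats(m);i=l[82,463];print(st[i],ce[i],p2w("wrist",[ce[i]],.012,s))
hs=cv2.cvtColor(im,cv2.COLOR_BGR2HSV)
m=cv2.inRange(hs,(0,170,50),(4,255,255))|cv2.inRange(hs,(172,150,50),(180,255,255))
c,_=cv2.findContours(m,cv2.RETR_EXTERNAL,cv2.CHAIN_APPROX_NONE);e=cv2.fitEllipse(max(c,key=cv2.contourArea));print(p2w("wrist",[e[0]],.012,s))
s=arm.state();print(s["t"],s["joint_vel"])
E
```

```text
[ 438   57   51   48 2103] [462.9149  80.4294] [[0.5761 0.1031 0.012 ]]
[[ 0.5847 -0.1339  0.012 ]]
34.05 [ 0.2719  0.527  -0.0018  0.1214 -0.0401 -0.1101]
```

All positions are within about 3 mm of target, so I'm handing in.

```bash
python3 -c "
from plant import arm
print(arm.job_done())"
```

```text
the job is handed in; nothing more can be done
None
```

I laid out the gluing place in the order asked and handed it in at about 34 s. The blue jar was not touched.

| Item | Last measured position (m) | Off target |
|---|---|---|
| Wood slice | (0.584, -0.012) | about 1–2 mm from the middle of the mat |
| Flower on the slice | bud within about 1 mm of the expected pixel | centred |
| Yellow jar | (0.695, -0.006) | about 2 mm from the middle of the back-row square |
| Red lid | (0.585, -0.134) | about 1 mm from the midpoint to the stand |
| White tile | (0.576, 0.103) | about 3 mm from the midpoint to the basket |

- **Final pictures:** together they show everything flat and upright, with the gripper clear. In the top view the arm hid the tile and part of the slice, so those were checked in the wrist and side views.
- **Slice:** my first placing was about 4 mm off, so I recentred it before adding the flower.
- **Checks that disagreed or failed:** the basket's centre read about 4 mm apart in x between the top and wrist cameras, so I used the average. My basket ellipse fit and one wrist check of the yellow jar found nothing usable. I relied on hand readings for the basket and the top camera for the jar.

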